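# Seat the printing block and turn its keepers over it

### The job

Get the printing block ready for a print, using only a fingertip. First push the loose block along the bed until both its end battens are fully home against the far fence; then push each of the two keeper arms round with a finger until it lies square across the batten at its end of the block. Never lift or tip the block, and leave the other things where they stand.

Things in the scene. Friction and masses are not known exactly. Their poses are not given: they have to be found in the camera images.
- bed: Printing bed: fixed black board, 320 mm (its x) by 440 mm (its y), top 18 mm above the table. Origin: centre of its underside, on the table; x points away from the robot, z up.
- fence (a point): Middle of the near face of the fixed wooden fence on the bed's far side, at bed x = +80 mm, 29 mm above the table. The fence is 260 mm long (along bed y), 20 mm thick, its top 40 mm above the table.
- block: Loose printing block, 0.4 to 0.65 kg: dark plank 100 mm (its x) by 200 mm (its y), 20 mm thick, ridged on top, lying on the bed. Origin: centre of its underside; x points away from the robot. Starts 20 to 40 mm short of the fence, up to 0.05 rad askew; home, its origin is at bed x = +20 mm. Slides with 1 to 6 N (first touch up to 10 N); pushed at the middle of its near edge it squares itself on the fence.
- batten_l (a point): Middle of the top of the pale wooden batten fixed on the block's left (block +y) end: 120 mm along block x (10 mm beyond the plank at both edges), 25 mm wide, its top 30 mm above the bed's top.
- batten_r (a point): Middle of the top of the pale wooden batten fixed on the block's right (block -y) end: 120 mm along block x (10 mm beyond the plank at both edges), 25 mm wide, its top 30 mm above the bed's top.
- bar_a: Keeper arm a: pale wooden bar, 16 mm wide, 22 mm high, turning level about an upright post beside one end of the block. Origin: on the turning axis at the bar's underside, 52 mm above the table; x runs along it to its free end. Starts within 0.35 rad of pointing straight towards the robot; turns past square with no stop there, takes about 0.13 N m, stays where left.
- bar_a_tip (a point): Middle of the free end of keeper arm a, 90 mm from its axis, 11 mm above its underside (63 mm above the table).
- keeper_a: Steel post of keeper arm a, 28 mm across, fixed on the bed at bed x = +10 mm, y = +165 or -165 mm (a and b swap sides from start to start). Origin: on its axis, on the bed's top. A bolt head 22 mm across tops it, 81 mm above the table.
- bar_b: Keeper arm b: pale wooden bar, 16 mm wide, 22 mm high, turning level about an upright post beside one end of the block. Origin: on the turning axis at the bar's underside, 52 mm above the table; x runs along it to its free end. Starts within 0.35 rad of pointing straight away from the robot; turns past square with no stop there, takes about 0.13 N m, stays where left.
- bar_b_tip (a point): Middle of the free end of keeper arm b, 90 mm from its axis, 11 mm above its underside (63 mm above the table).
- keeper_b: Steel post of keeper arm b, 28 mm across, fixed on the bed at bed x = +10 mm, y = +165 or -165 mm (a and b swap sides from start to start). Origin: on its axis, on the bed's top. A bolt head 22 mm across tops it, 81 mm above the table.
- ink_tin: Steel ink tin, 42 mm across, 40 mm high, standing on the bed's near margin on one side; bystander, leave alone. Origin: a point on its underside.
- ink_pad: Ink pad, 45 x 40 mm, 34 mm high, black on a wooden foot, on the bed's near margin on the other side (these two swap places); bystander, leave alone. Origin: a point on its underside.
- rubber_pad: Black rubbing pad, 40 x 85 mm, 30 mm high, on the bed behind the fence; bystander, leave alone. Origin: a point on its underside.
- ink_bottle: Black ink bottle with white cap, 60 mm across, 140 mm high, on the table to the robot's left; bystander. Origin: a point on its underside.
- paper_box: Open wooden box, 80 x 80 mm, 120 mm high, on the table to the right; bystander. Origin: a point on its underside.
- flat_brush: Brush, lying on the table to the right; bystander. Origin: on its underside.
- small_block: Small dark wooden block, 90 x 130 mm, 22 mm thick, lying on the table to the left; bystander. Origin: a point on its underside.

How it is judged:
By the outcome, as a careful person would: the job done as asked, in the order asked, and still so for the second after the job is handed in, with the robot touching nothing.
It also fails if it takes over 64 s, if anything falls off the work surface, if the arm or the gripper's body presses on something with over 40 N, if the wrist force passes 120 N, or if a joint passes its speed limit or range.

### The arm

A 6-joint arm with a two-finger parallel gripper is mounted at the origin on the work surface. World frame = base frame: x ahead of the robot, y to its left, z up, the work surface at z = 0. Lengths are in mm, angles in rad, forces in N, time in s.
With the tool pointing down it reaches from about 150 to 775 mm from the base axis. Payload 6.1 kg.
Tool frame: the origin (TCP) lies midway between the tips of the shut fingers; the grasp point (between the pads) lies 19 mm behind it (ctrl.grasp_offset is the distance from the TCP to the grasp point, in mm); z points along the fingers, x is the direction in which the jaws open and shut, and the axes are right-handed (so a half turn about z gives the same grasp; the last joint's range is limited). The gripper opens to 85 mm and grips with 20 to 120 N. Pads are 22 mm wide; open, the fingers measure 114 mm over their backs; the gripper's body (76 mm by 85 mm) begins 54 mm behind the grasp point. The pads swing forward as they close: fully open they stand 13 mm farther back than shut.
Start: joints at [-1.321, 0.126, -0.04, 1.405, 0, 1.571], TCP at [129.78, -508.69, 231.295] pointing down, gripper open.
Joint ranges: [-2.72, 2.72], [-0.95, 1.95], [-1.27, 1.35], [-1.78, 2.02], [-1.46, 1.47], [-3.14, 3.14]. Speed limits (rad/s): [2.39, 2.39, 3.01, 3.14, 3.14, 3.14].

### API

Orientations are given as a 3x3 rotation matrix whose columns are the frame's x, y, z axes.
In Python, from workcell import ctrl gives the robot as it stands.
- The arm moves only by the tool step_arm, never from a script. Its argument "deltas" is a list that holds one entry, the list of rows, each a list of 6 numbers: the shift along the world's x, y, z in units of 50 mm (1.0 is 50 mm), then the turn, a rotation vector about the world's x, y, z in units of 8 degrees (1.0 is 8 degrees). In form: [[[tx, ty, tz, wx, wy, wz], ...]]. A call has 1 to 10 rows; each row shifts and turns the commanded pose from where the row before left it; what a row does not reach is not made up. A row lasts 1/8 s, in which the tool goes at most 62.5 mm and 10.7 degrees, less where a joint would pass 70% of its speed; a pose out of reach is approached as far as the arm can. A call is refused whole if a number of a shift passes 1 or a number of a turn 1, either way. A call with a gripper value outside its range is refused whole. "claw" is the closure in counts, from 0 (fully open) to 255 (shut), set as the call begins (left out, the last holds). The fingers move at their own pace and stop on an object; "force" is the grip in N (left out, the last holds). Time passes only in rows, so rows that do not move let the fingers close. It gives the time, the measured TCP pose, the force and the opening at its end, in the units of the state.
- ctrl.get_state(): the state, without advancing time (a new reading comes with each control period).
- ctrl.capture(name): name is "scene" or "top" or "wrist"; returns a dict with "pixels" (420x560x3 uint8, red, green, blue), "fov_y" (degrees; the focal length in pixels is half the picture's height over the tangent of half this angle, whatever the lens; pixels are square), "cx", "cy" (the principal point, pixels), "k1" (the pictures are not rectified: a ray, as slopes to the right and down, at radius r is drawn at 1 + k1 r^2 times it, then the intrinsics apply), "rvec" (rotation vector, rad) and "tvec" (3), from world to camera coordinates, as OpenCV has them. Camera axes: x right, y down, z forward; pixel columns grow to the right and rows downward; lengths in mm; the calibration is good to about 2 mm. A picture is of the moment at which its call begins. There is no depth.
- ctrl.finish_job(): hands the job in, once; it reports no verdict.
Trained networks look in the newest picture that a camera, given by its name, has taken for a name from the list of things; names that differ only in an ending like _2 or _b are one class to them, and where a whole thing is asked for, a point or a joint stands for the part that bears it (a point fixed in the world has none). Each returns a list of dicts, best first, with "confidence" (0 to 1); they miss things now and then, are a little off and sometimes report something else, mostly with a low value. They report only what shows in the picture. A call takes as long as a camera call.
- ctrl.find_in(camera, name): "extent" ([left, top, right, bottom] in pixels, round what is visible of it).
- ctrl.landmark_of(camera, name): "uv" ([column, row] in pixels: a listed point, or the origin of a listed thing).
The state is a dict: "clock": time; "joint_positions": joint angles; "dq": joint speeds; "effort": joint torques, N m; "eef_pos": TCP position; "tool_rot": TCP orientation; "contact_force": force on the tool from outside, world axes, zero at the start; "torque": the same for the moment, N m; "width": finger opening in mm.
Only numpy, scipy, OpenCV 4.12 (cv2) and the standard library are available. Lean on these libraries where they do the work, as an engineer would, in place of code of your own. Each camera call takes 0.05 s, during which the arm holds its last target. There are 200 camera calls.

## Working session

There is one attempt and no reset: what is moved stays moved. The work goes in short steps, Python scripts to look and compute and a tool call to move; the robot and the scene stay as the last step left them, time stands still between calls to the robot, and variables do not carry over. Pictures are saved under pics/ and viewed, about 8 in all and at most 12, crops included, and the job is handed in when it is done.

Besides the shell and the picture viewer there is one more tool, called after "Call:" in YAML: its name, and indented under it one key for each argument. step_arm: Moves the arm, as the interface text tells. Its arguments: {"type":"object","properties":{"deltas":{"type":"array"},"claw":{"type":"number"},"force":{"type":"number"}},"required":["deltas"]}

```bash
mkdir -p pics
cat > h.py <<'E'
import numpy as np, cv2
from workcell import ctrl
def cap(n,save=None):
    c=ctrl.capture(n)
    if save: cv2.imwrite('pics/'+save,c['pixels'][:,:,::-1])
    return c
def K(c):
    f=c['pixels'].shape[0]/2/np.tan(np.radians(c['fov_y'])/2)
    return np.array([[f,0,c['cx']],[0,f,c['cy']],[0,0,1.]]),np.array([c['k1'],0,0,0,0.])
def proj(c,P):
    k,d=K(c); return cv2.projectPoints(np.array(P,float).reshape(-1,1,3),np.array(c['rvec'],float),np.array(c['tvec'],float),k,d)[0].reshape(-1,2)
def at(c,uv,z):
    k,d=K(c); p=cv2.undistortPoints(np.array(uv,float).reshape(-1,1,2),k,d).reshape(-1,2)
    R=cv2.Rodrigues(np.array(c['rvec'],float))[0]; o=-R.T@np.array(c['tvec'],float).ravel()
    r=np.c_[p,np.ones(len(p))]@R
    return o+r*((z-o[2])/r[:,2])[:,None]
E
python3 - <<'E'
from h import *
Z=dict(bed=0,fence=29,block=18,batten_l=48,batten_r=48,bar_a=52,bar_a_tip=63,bar_b=52,bar_b_tip=63,keeper_a=18,keeper_b=18,ink_tin=18,ink_pad=18,rubber_pad=18)
for n in ('top','scene'):
    c=cap(n,n+'0.png')
    for k,z in Z.items():
        for d in ctrl.landmark_of(n,k)[:2]:
            print(n,k,round(d['confidence'],2),np.round(d['uv'],1),at(c,d['uv'],z)[0].round(1)[:2])
s=ctrl.get_state();print(s['clock'],s['tool_rot'],s['contact_force'],s['width'])
E
```

```text
top bed 0.61 [308.6 167.4] [ 656.2 -105.5]
top bed 0.57 [254.9 209.2] [524.   66.5]
top fence 0.69 [254.8 183.2] [601.4  65.1]
top fence 0.3 [204.9 213.1] [510.2 219.1]
top block 0.94 [258.9 219. ] [491.1  53.7]
top batten_l 0.95 [222.  219.9] [486.6 164. ]
top batten_l 0.9 [296.3 205.5] [527.6 -60.7]
top batten_r 0.95 [222.  219.9] [486.6 164. ]
top batten_r 0.9 [296.3 205.5] [527.6 -60.7]
top bar_a 0.53 [204.4 216.5] [497.1 216.7]
top bar_a 0.52 [309.4 192.9] [ 565. -101.]
top bar_a_tip 0.63 [206.8 243.1] [416.5 207.3]
top bar_b 0.53 [204.4 216.5] [497.1 216.7]
top bar_b 0.52 [309.4 192.9] [ 565. -101.]
top bar_b_tip 0.37 [310.3 195.2] [ 556.2 -102.5]
top keeper_a 0.73 [203.9 214.9] [505.9 224. ]
top keeper_a 0.73 [311.3 194.8] [ 564.7 -110. ]
top keeper_b 0.73 [203.9 214.9] [505.9 224. ]
top keeper_b 0.73 [311.3 194.8] [ 564.7 -110. ]
top ink_tin 0.73 [205.8 211.1] [517.7 218.1]
top ink_tin 0.63 [231.4 254.1] [384.2 138.8]
top ink_pad 0.72 [301.5 244.5] [410.8 -76.1]
top rubber_pad 0.92 [237.5 173.8] [634.2 119.5]
scene bed 0.93 [304.  229.1] [526.4  59.3]
scene bed 0.18 [351.8 24
[... 434 characters left out ...]
95.9]
scene bar_a_tip 0.25 [352.6 246.7] [531.8 228.3]
scene bar_b 0.69 [353.5 245. ] [517.4 220.7]
scene bar_b 0.57 [247.9 193.7] [ 571.4 -115.1]
scene bar_b_tip 0.85 [228.3 209.2] [658.1 -98.9]
scene keeper_a 0.9 [349.9 247.7] [505.6 202.6]
scene keeper_a 0.63 [251.8 201.4] [ 562.  -111.6]
scene keeper_b 0.9 [349.9 247.7] [505.6 202.6]
scene keeper_b 0.63 [251.8 201.4] [ 562.  -111.6]
scene ink_tin 0.82 [359.8 212.3] [384.1 139.1]
scene rubber_pad 0.94 [288.3 258.7] [644.2 112.8]
1.5 [[ 2.47249310e-01 -9.68951897e-01 -1.16930222e-05]
 [-9.68951897e-01 -2.47249310e-01  1.88456540e-05]
 [-2.11516239e-05  6.67040111e-06 -1.00000000e+00]] [-1.24093495  0.12103454  0.27496933] 85.17362978430316
```

View pics/top0.png

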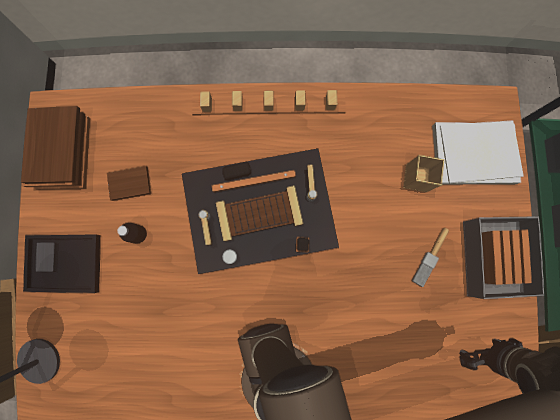

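View pics/scene0.png

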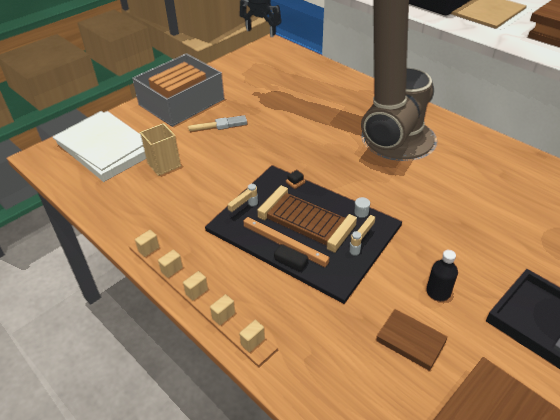

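The top view shows the bed turned about 0.17 rad, with corners near (182,173), (319,149), (339,248) and (198,273). One arm is on the left at (204,215) and points to the robot, so it is bar a. The one on the right at (312,195) points away, so it is bar b. The tin is at (230,256) and the pad at (302,244). Next I fit the bed.

```bash
cat >> h.py <<'E'
def fitbed(c):
    from scipy.optimize import least_squares
    g=cv2.cvtColor(c['pixels'],cv2.COLOR_RGB2GRAY)
    m=(c['pixels'].max(2)<75).astype(np.uint8)
    m=cv2.morphologyEx(m,cv2.MORPH_OPEN,np.ones((3,3)))
    roi=np.zeros_like(m); roi[140:282,172:350]=1
    n,l,st,_=cv2.connectedComponentsWithStats(m*roi)
    i=1+st[1:,4].argmax(); h=cv2.convexHull(np.argwhere(l==i)[:,::-1].astype(np.int32))
    f=np.zeros_like(m); cv2.fillConvexPoly(f,h,1)
    yx=np.argwhere(f); hw=at(c,h.reshape(-1,2).astype(float),18)[:,:2].astype(np.float32)
    (cx,cy),sz,a=cv2.minAreaRect(hw)
    return (cx,cy),sz,a
E
python3 - <<'E'
from h import *
c=cap('top')
b=fitbed(c);print(b)
print(at(c,[[182,173],[319,149],[339,248],[198,273]],18)[:,:2].round(1))
th=0.17
# bar/bolt/batten landmarks in bed frame
for o,a in ((b[0],th),):
    R=np.array([[np.cos(a),-np.sin(a)],[np.sin(a),np.cos(a)]])
    for k,P in dict(keepers=[(505.9,224),(564.7,-110),(505.6,202.6),(562,-111.6)],fence=[(601.4,65.1)],bat=[(486.6,164),(527.6,-60.7),(531,-51.5),(499.8,170.4)],tin=[(384,139)],pad=[(411,-76)],tipa=[(416.5,207.3),(420,196)],tipb=[(658,-99)],block=[(491,53.7),(513,43.7)]).items():
        print(k,((np.array(P)-o)@R).round(1).tolist())
E
```

```text
((520.0366821289062, 53.63966369628906), (318.3610534667969, 437.32452392578125), 10.023628234863281)
[[ 639.5  294.8]
 [ 711.4 -138.4]
 [ 398.3 -191.4]
 [ 327.6  241.2]]
keepers [[14.9, 170.3], [16.3, -168.8], [11.0, 149.3], [13.4, -170.0]]
fence [[82.1, -2.5]]
bat [[-14.3, 114.4], [-11.9, -114.0], [-7.0, -105.5], [-0.2, 118.5]]
tin [[-119.6, 107.1]]
pad [[-129.4, -109.3]]
tipa [[-76.0, 169.0], [-74.5, 157.2]]
tipb [[110.2, -173.8]]
block [[-28.6, 5.0], [-8.6, -8.6]]
```

Call:
step_arm:
  deltas:
    - [[0.5,0.9,0,0,0,-0.3],[0.5,0.9,0,0,0,-0.3],[0.5,0.9,0,0,0,0],[0.5,0.9,0,0,0,0],[0.5,0.9,0,0,0,0],[0.5,0.9,0,0,0,0],[0.5,0.9,0,0,0,0],[0,0,0,0,0,0]]
  claw: 255

```text
clock: 2.55
eef_pos: [305.9, -191.2, 231.5]
tool_rot: [[0.172, -0.985, 0.001], [-0.985, -0.172, 0.0], [0.0, -0.001, -1.0]]
contact_force: [0.6, -0.2, -0.2]
width: 0.1
```

Call:
step_arm:
  deltas:
    - [[0.42,0.9,0,0,0,0],[0.42,0.9,0,0,0,0],[0.42,0.9,0,0,0,0],[0.42,0.9,0,0,0,0],[0.42,0.92,0,0,0,0],[0,0,0,0,0,0]]

```text
clock: 3.3
eef_pos: [410.8, 33.8, 230.9]
tool_rot: [[0.169, -0.986, -0.0], [-0.986, -0.169, -0.0], [-0.0, 0.0, -1.0]]
contact_force: [0.0, -0.9, -0.8]
width: 0.2
```

```bash
cat >> h.py <<'E'
O=np.array([520,53.6]);TH=0.169
def RB(t=None):
    t=TH if t is None else t
    return np.array([[np.cos(t),-np.sin(t)],[np.sin(t),np.cos(t)]])
def w2b(p): return (np.atleast_2d(p)[:,:2]-O)@RB()
def b2w(p): return np.atleast_2d(p)[:,:2]@RB().T+O
E
python3 - <<'E'
from h import *
c=cap('wrist','w1.png')
Z=dict(fence=29,batten_l=48,bar_a_tip=63,bar_b_tip=63,keeper_a=18,keeper_b=18,bar_a=52,block=18)
for k,z in Z.items():
    for d in ctrl.landmark_of('wrist',k)[:2]:
        p=at(c,d['uv'],z)[0][:2]; print(k,round(d['confidence'],2),np.round(d['uv']),p.round(1),w2b(p).round(1))
s=ctrl.get_state();print(s['eef_pos'],w2b(s['eef_pos']))
E
```

```text
fence 0.85 [280.   0.] [602.4  65.9] [[83.3 -1.8]]
fence 0.38 [177. 100.] [486.3 164.1] [[-14.6 114.6]]
batten_l 0.97 [176. 100.] [486.6 158.2] [[-15.3 108.7]]
batten_l 0.57 [385.  94.] [530.1 -58.5] [[  -8.9 -112.2]]
keeper_a 0.93 [132.  80.] [500.8 220.3] [[  9.1 167.5]]
keeper_a 0.76 [426.  77.] [ 559.8 -110. ] [[  11.7 -168. ]]
keeper_b 0.93 [132.  80.] [500.8 220.3] [[  9.1 167.5]]
keeper_b 0.76 [426.  77.] [ 559.8 -110. ] [[  11.7 -168. ]]
bar_a 0.89 [442.  71.] [ 562.6 -109.2] [[  14.6 -167.7]]
bar_a 0.67 [118.  74.] [503.1 218.7] [[ 11.1 165.6]]
block 0.94 [281.  98.] [509.1  48.8] [[-11.6  -2.9]]
block 0.45 [367. 195.] [413.  -78.9] [[-127.8 -112.7]]
[409.6036895   31.45944543 231.45364908] [[-112.54751242   -3.2568353 ]]
```

View pics/w1.png

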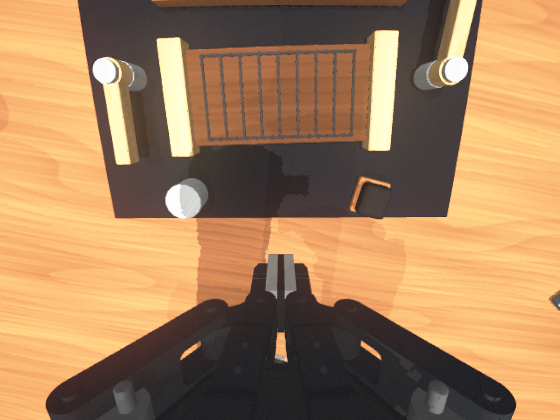

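The wrist view shows the bed square to the tool. The block is about 30 mm short of the fence, with nothing between the fingertips at (281,260) and the plank's near edge. Next I go down in front of its middle.

Call:
step_arm:
  deltas:
    - [[0,0.02,-0.82,0,0,0],[0,0.02,-0.82,0,0,0],[0,0,-0.82,0,0,0],[0,0,-0.82,0,0,0],[0,0,-0.8,0,0,0],[0.2,0.034,0,0,0,0],[0.2,0.034,0,0,0,0],[0.2,0.034,0,0,0,0],[0,0,0,0,0,0]]

```text
clock: 4.88
eef_pos: [441.8, 39.7, 28.6]
tool_rot: [[0.165, -0.986, 0.003], [-0.986, -0.165, 0.0], [0.0, -0.003, -1.0]]
contact_force: [0.1, -0.3, -0.3]
width: 0.1
```

Call:
step_arm:
  deltas:
    - [[0.06,0.01,0,0,0,0],[0.06,0.01,0,0,0,0],[0.06,0.01,0,0,0,0],[0.06,0.01,0,0,0,0],[0.06,0.01,0,0,0,0]]

```text
clock: 5.5
eef_pos: [454.0, 41.8, 27.1]
tool_rot: [[0.165, -0.986, -0.002], [-0.986, -0.165, -0.0], [-0.0, 0.002, -1.0]]
contact_force: [-3.5, -1.0, 2.2]
width: -0.2
```

Call:
step_arm:
  deltas:
    - [[0.08,0.013,0,0,0,0],[0.08,0.013,0,0,0,0],[0.08,0.014,0,0,0,0],[0.08,0.014,0,0,0,0]]

```text
clock: 6.0
eef_pos: [471.1, 44.7, 27.2]
tool_rot: [[0.165, -0.986, -0.0], [-0.986, -0.165, -0.0], [0.0, 0.0, -1.0]]
contact_force: [-2.7, 0.1, -0.3]
width: -0.2
```

Call:
step_arm:
  deltas:
    - [[0.06,0.01,0,0,0,0],[0.04,0.007,0,0,0,0],[0,0,0,0,0,0]]

```text
clock: 6.38
eef_pos: [476.2, 45.5, 27.4]
tool_rot: [[0.165, -0.986, 0.001], [-0.986, -0.165, 0.0], [0.0, -0.001, -1.0]]
contact_force: [-0.6, 0.3, 0.4]
width: 0.0
```

Call:
step_arm:
  deltas:
    - [[0.04,0.007,0,0,0,0],[0.02,0.003,0,0,0,0],[0,0,0,0,0,0]]

```text
clock: 6.75
eef_pos: [478.9, 46.0, 27.4]
tool_rot: [[0.165, -0.986, 0.0], [-0.986, -0.165, 0.0], [-0.0, -0.0, -1.0]]
contact_force: [-2.7, -0.1, -0.5]
width: -0.1
```

Call:
step_arm:
  deltas:
    - [[0.03,0.005,0,0,0,0],[0.02,0.003,0,0,0,0],[0,0,0,0,0,0]]

```text
clock: 7.12
eef_pos: [480.5, 46.4, 27.3]
tool_rot: [[0.165, -0.986, -0.001], [-0.986, -0.165, 0.0], [-0.0, 0.001, -1.0]]
contact_force: [-5.7, 0.8, 3.4]
width: -0.2
```

Call:
step_arm:
  deltas:
    - [[0.02,0.003,0,0,0,0],[0.02,0.003,0,0,0,0],[0,0,0,0,0,0]]

```text
clock: 7.5
eef_pos: [481.7, 47.0, 27.2]
tool_rot: [[0.166, -0.986, -0.003], [-0.986, -0.166, 0.001], [-0.001, 0.003, -1.0]]
contact_force: [-7.7, 0.7, 5.6]
width: -0.0
```

Call:
step_arm:
  deltas:
    - [[0.03,0.005,0,0,0,0],[0.03,0.005,0,0,0,0],[0,0,0,0,0,0]]

```text
clock: 7.88
eef_pos: [481.7, 46.9, 26.8]
tool_rot: [[0.165, -0.986, -0.008], [-0.986, -0.165, -0.0], [-0.001, 0.008, -1.0]]
contact_force: [-18.0, -1.2, 12.3]
width: 0.1
```

Call:
step_arm:
  deltas:
    - [[0.03,0.005,0,0,0,0],[0.03,0.005,0,0,0,0],[0,0,0,0,0,0]]

```text
clock: 8.25
eef_pos: [481.8, 46.8, 26.4]
tool_rot: [[0.165, -0.986, -0.013], [-0.986, -0.165, -0.002], [-0.001, 0.014, -1.0]]
contact_force: [-26.6, -2.8, 19.0]
width: 0.2
```

Run:
```python
from h import *
c=cap('wrist','w2.png')
for k,z in dict(fence=29,batten_l=48,keeper_a=18).items():
    for d in ctrl.landmark_of('wrist',k)[:2]:
        p=at(c,d['uv'],z)[0][:2]; print(k,round(d['confidence'],2),np.round(d['uv']),w2b(p).round(1))
s=ctrl.get_state();print(w2b(s['eef_pos']),s['contact_force'])
c=cap('top','t2.png')
for d in ctrl.landmark_of('top','batten_l')[:2]:print(d['confidence'],w2b(at(c,d['uv'],48)[0]))
```

```text
fence 0.6 [277.  14.] [[83.1  0.3]]
batten_l 0.92 [ 24. 172.] [[ 20.9 110.7]]
batten_l 0.55 [535. 168.] [[  21.7 -111.4]]
[[-38.79800594  -0.22133706]] [-26.22697193  -1.54411782  19.17439921]
0.86 [[ 10.89514288 112.35486346]]
0.6 [[  24.14884174 -113.44519354]]
```

View pics/w2.png

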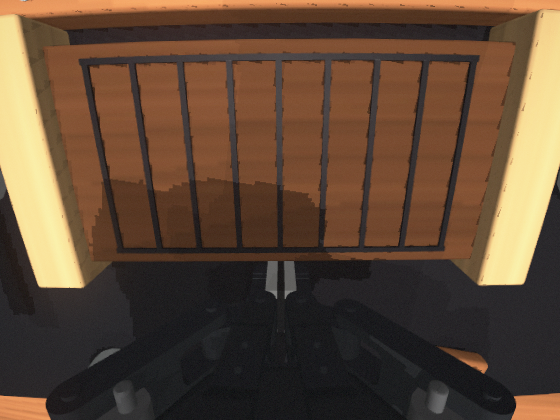

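The block is home. The push stopped hard at 27 N, both battens read bed x ≈ 21 mm in the wrist view, and their far ends meet the fence at the top of the picture. I back off, rise and look at the bars.

Call:
step_arm:
  deltas:
    - [[-0.06,-0.01,0,0,0,0],[-0.1,-0.017,0,0,0,0],[-0.4,-0.07,0,0,0,0],[-0.6,-0.1,0.2,0,0,0],[0,0,0.9,0,0,0],[0,0,0.9,0,0,0],[0,0,0.9,0,0,0],[0,0,0.9,0,0,0],[0,0,0,0,0,0]]

```text
clock: 9.68
eef_pos: [434.3, 38.1, 221.4]
tool_rot: [[0.165, -0.986, 0.009], [-0.986, -0.165, 0.001], [0.001, -0.009, -1.0]]
contact_force: [0.5, -0.5, -0.2]
width: 0.1
```

Run:
```python
from h import *
c=cap('wrist','w3.png')
for k,z in dict(fence=29,batten_l=48,keeper_a=18,bar_a_tip=63,bar_b_tip=63,bar_a=52,ink_tin=18,ink_pad=18).items():
    for d in ctrl.landmark_of('wrist',k)[:2]:
        p=at(c,d['uv'],z)[0][:2]; print(k,round(d['confidence'],2),np.round(d['uv']),w2b(p).round(1))
g=cv2.cvtColor(c['pixels'],cv2.COLOR_RGB2HSV)
m=((g[:,:,0]>15)&(g[:,:,0]<32)&(g[:,:,2]>120)&(g[:,:,1]>60)).astype(np.uint8)
for y in (165,-165):
    q=proj(c,[np.r_[b2w([10+x,y+dy])[0],74] for x in(-110,110) for dy in (-45,45)])
    a,b=np.clip(q.min(0),0,[559,419]).astype(int),np.clip(q.max(0),0,[559,419]).astype(int)
    mm=np.zeros_like(m); mm[a[1]:b[1],a[0]:b[0]]=m[a[1]:b[1],a[0]:b[0]]
    n,l,st,ce=cv2.connectedComponentsWithStats(mm)
    for i in range(1,n):
        if st[i,4]<300: continue
        pts=np.argwhere(l==i)[:,::-1].astype(float); w=w2b(at(c,pts,74))
        print(y,st[i],w.min(0).round(),w.max(0).round(), w.mean(0).round(1), np.degrees(np.arctan2(*(w.mean(0)-[10,y])[::-1])).round(1))
s=ctrl.get_state();print(w2b(s['eef_pos']),s['eef_pos'],s['contact_force'])
```

```text
fence 0.82 [280.  24.] [[84.9 -1.9]]
batten_l 0.79 [387.  91.] [[  19.  -111.2]]
batten_l 0.72 [172.  89.] [[ 21.5 108.5]]
keeper_a 0.92 [429. 100.] [[  11.8 -171.4]]
keeper_a 0.9 [133. 103.] [[  9.6 166.5]]
bar_a_tip 0.6 [126. 188.] [[-79.  165.4]]
bar_a_tip 0.21 [441. 101.] [[   8.6 -161.3]]
bar_a 0.8 [439.  98.] [[  12.3 -165.4]]
bar_a 0.71 [116. 100.] [[ 12.1 167. ]]
ink_tin 0.88 [192. 214.] [[-123.7  110. ]]
ink_pad 0.95 [369. 213.] [[-123.6 -113.3]]
165 [149   5  16 123 915] [-15. 100.] [ 89. 115.] [ 56.4 107.8] -50.9
165 [  39   60   48   36 1125] [ 16. 183.] [ 48. 229.] [ 33.7 204. ] 58.7
165 [ 102   85   36  106 1814] [-78. 141.] [ 24. 171.] [-29.1 157.7] -169.4
165 [ 39 101  52  17 404] [ -5. 183.] [ 12. 234.] [  3.8 205.7] 98.7
165 [ 39 115  54  16 501] [-17. 184.] [ -2. 238.] [ -9.1 206.8] 114.6
165 [  39  135   63   42 1020] [-63. 183.] [-22. 244.] [-38.2 202. ] 142.4
165 [ 39 166  61  22 479] [-75. 186.] [-52. 250.] [-63.5 219.2] 143.6
-165 [ 429    0   55  112 2433] [  -1. -183.] [  95. -143.] [  52.6 -165.1] -0.2
-165 [392   4  18  45 414] [  54. -116.] [  89. -100.] [  78.6 -108.1] 39.7
-165 [477  52  39  31 778] [  27. -227.] [  52. -186.] [  40.4 -206.6] -53.9
-165 [472  92  44  19 330] [   1. -232.] [  17. -186.] [  10.2 -207.8] -89.7
-165 [ 462  134   54   43 1771] [ -65. -247.] [ -22. -186.] [ -42.8 -215.2] -136.4
-165 [ 454  168   62   40 1439] [ -99. -253.] [ -56. -186.] [ -80.3 -214.3] -151.4
[[-90.43686909  -0.60926189]] [430.95401953  37.78823687 216.53109842] [ 0.80580365  0.28029274 -0.28935922]
```

View pics/w3.png

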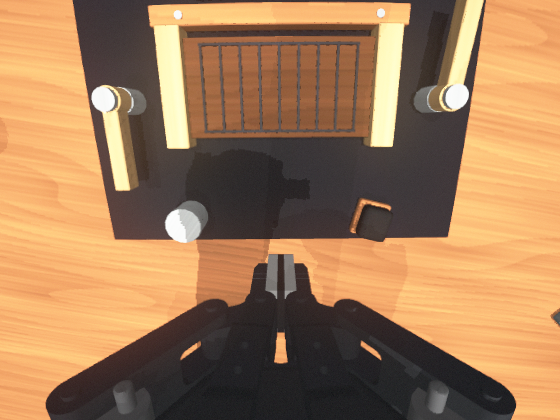

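The picture shows the block against the fence, bar a pointing straight back (tip at px (126,188)) and bar b pointing straight away. I work out the sweep.

```bash
cat > path.py <<'E'
from h import *
import sys
r=70
def tcp(th,side):
    t=np.radians(th);u=np.array([np.cos(t),np.sin(t)]);n=np.array([-u[1],u[0]])
    p=np.array([0,165])+r*u-(8+9*abs(n[0])+14*abs(n[1]))*n
    return np.array([10,0])+(p if side=='a' else -p)
def rows(P,start):
    W=np.vstack([start,b2w(P)]);W=np.round(W,1);return (np.diff(W,axis=0)/50).round(3).tolist()
if __name__=='__main__':
    s=ctrl.get_state()['eef_pos'][:2]
    for side in 'ab':
        A=np.array([-60,222.]) if side=='a' else np.array([80,-222.])
        P=[A]+[tcp(t,side) for t in (180,188,196,204,212,220,228,236,244,252,258,262)]
        print(side,np.array(P).round().tolist(),b2w(A),'\n',rows(P,s))
E
python3 path.py; python3 -c "
from h import *
c=cap('top')
print(w2b(at(c,[[310,165],[311.5,195],[208,244],[204,215]],78)))"
```

```text
a [[-60.0, 222.0], [-60.0, 187.0], [-63.0, 178.0], [-64.0, 169.0], [-64.0, 159.0], [-62.0, 149.0], [-59.0, 139.0], [-55.0, 129.0], [-48.0, 120.0], [-41.0, 112.0], [-31.0, 105.0], [-24.0, 101.0], [-18.0, 98.0]] [[423.51512968 262.34546654]] 
 [[-0.15, 4.49], [0.118, -0.69], [-0.02, -0.182], [0.004, -0.19], [0.034, -0.194], [0.062, -0.194], [0.094, -0.188], [0.126, -0.176], [0.154, -0.158], [0.18, -0.134], [0.204, -0.106], [0.166, -0.058], [0.114, -0.028]]
b [[80.0, -222.0], [80.0, -187.0], [83.0, -178.0], [84.0, -169.0], [84.0, -159.0], [82.0, -149.0], [79.0, -139.0], [75.0, -129.0], [68.0, -120.0], [61.0, -112.0], [51.0, -105.0], [44.0, -101.0], [38.0, -98.0]] [[ 636.19993945 -151.78153294]] 
 [[4.104, -3.792], [-0.118, 0.69], [0.02, 0.184], [-0.004, 0.19], [-0.034, 0.194], [-0.062, 0.194], [-0.094, 0.186], [-0.124, 0.176], [-0.154, 0.158], [-0.182, 0.136], [-0.204, 0.106], [-0.166, 0.058], [-0.114, 0.028]]
[[  97.35402196 -175.03924335]
 [   7.19741648 -161.78629262]
 [ -80.45875577  163.61910455]
 [   5.89597643  161.37429051]]
```

Call:
step_arm:
  deltas:
    - [[-0.03,0.9,0,0,0,0],[-0.03,0.9,0,0,0,0],[-0.03,0.9,0,0,0,0],[-0.03,0.9,0,0,0,0],[-0.03,0.89,0,0,0,0],[0,0,-0.78,0,0,0],[0,0,-0.78,0,0,0],[0,0,-0.78,0,0,0],[0,0,-0.78,0,0,0],[0,0,0,0,0,0]]

```text
clock: 11.42
eef_pos: [446.6, 162.4, 58.8]
tool_rot: [[0.294, -0.955, -0.031], [-0.953, -0.295, 0.075], [-0.081, 0.007, -0.997]]
contact_force: [0.2, -0.3, 0.8]
width: -0.1
```

```bash
python3 -c "
from h import *
s=ctrl.get_state();print(s['eef_pos'],w2b(s['eef_pos']))
c=cap('wrist','w4.png')"
```

```text
[446.59556848 162.40707337  58.76891394] [[-54.0576836  119.60333033]]
```

View pics/w4.png

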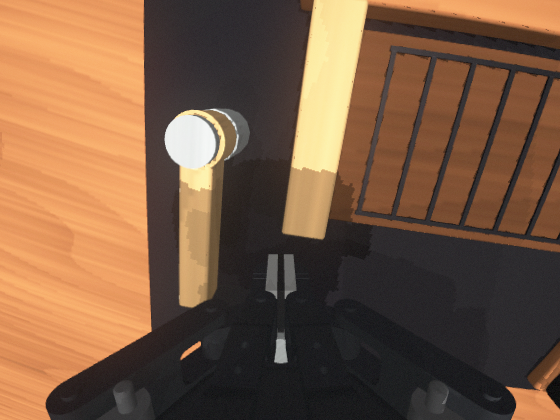

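```bash
python3 -c "
from h import *
s=ctrl.get_state();print(np.round(s['joint_positions'],3),np.round(s['dq'],3),s['contact_force'],s['effort'])"
```

```text
[ 0.299  0.097 -0.455  1.023  0.081  3.141] [-0.003 -0.026  0.05   0.012 -0.001 -0.002] [-0.70251197  0.42366996  0.1456057 ] [ 9.08638729e-03 -3.74569058e+01  3.09083891e+01 -2.01105746e-01
  2.45050667e-01  4.05735709e-04]
```

Joint 6 reached its end stop at 3.14, so the move fell short and the tool turned. Nothing was touched: force is about 0. I rise and turn the tool about 80° the other way.

```bash
python3 -c "
from h import *
R=np.array(ctrl.get_state()['tool_rot']);c,s=np.cos(.169),np.sin(.169)
T=np.array([[c,s,0],[s,-c,0],[0,0,-1]])
print(np.degrees(cv2.Rodrigues(T@R.T)[0].ravel())/8)"
```

```text
[-0.30450284 -0.55263481 10.31021052]
```

Call:
step_arm:
  deltas:
    - [[0,0,0.6,0,0,0],[0,0,0.8,0,0,0],[0,0,0.8,0,0,0],[0,0,0,0,0,0]]

```text
clock: 11.98
eef_pos: [451.5, 163.7, 177.1]
tool_rot: [[0.294, -0.956, -0.016], [-0.952, -0.295, 0.079], [-0.08, -0.008, -0.997]]
contact_force: [1.0, 0.4, 0.2]
width: 0.4
```

Call:
step_arm:
  deltas:
    - [[-0.05,0.18,0,-0.03,-0.05,0.937],[-0.05,0.18,0,-0.03,-0.05,0.937],[-0.05,0.18,0,-0.03,-0.05,0.937],[-0.05,0.18,0,-0.03,-0.05,0.937],[-0.05,0.18,0,-0.03,-0.05,0.937],[-0.05,0.18,0,-0.03,-0.05,0.937],[-0.05,0.18,0,-0.03,-0.05,0.937],[-0.05,0.18,0,-0.03,-0.05,0.937],[-0.05,0.18,0,-0.03,-0.05,0.937],[-0.05,0.18,0,-0.03,-0.05,0.937]]

```text
clock: 13.22
eef_pos: [423.8, 253.2, 172.3]
tool_rot: [[0.999, 0.042, -0.004], [0.042, -0.999, 0.005], [-0.004, -0.005, -1.0]]
contact_force: [0.2, -0.1, 0.0]
width: 0.4
```

```bash
sed -i 's/9\*abs(n\[0\])+14\*abs(n\[1\])/14*abs(n[0])+10*abs(n[1])/' path.py; python3 path.py; python3 -c "
from h import *
s=ctrl.get_state();R=np.array(s['tool_rot']);c,q=np.cos(.169),np.sin(.169)
T=np.array([[c,q,0],[q,-c,0],[0,0,-1]])
print(np.degrees(cv2.Rodrigues(T@R.T)[0].ravel())/8,s['eef_pos'],np.round(s['joint_positions'],2))"
```

```text
a [[-60.0, 222.0], [-60.0, 183.0], [-62.0, 175.0], [-63.0, 166.0], [-63.0, 157.0], [-62.0, 148.0], [-59.0, 139.0], [-55.0, 130.0], [-50.0, 121.0], [-43.0, 113.0], [-35.0, 106.0], [-28.0, 101.0], [-23.0, 99.0]] [[423.51512968 262.34546654]] 
 [[-0.006, 0.182], [0.132, -0.768], [-0.014, -0.166], [0.006, -0.174], [0.03, -0.176], [0.054, -0.178], [0.082, -0.174], [0.11, -0.166], [0.136, -0.154], [0.164, -0.134], [0.186, -0.112], [0.154, -0.066], [0.108, -0.032]]
b [[80.0, -222.0], [80.0, -183.0], [82.0, -175.0], [83.0, -166.0], [83.0, -157.0], [82.0, -148.0], [79.0, -139.0], [75.0, -130.0], [70.0, -121.0], [63.0, -113.0], [55.0, -106.0], [48.0, -101.0], [43.0, -99.0]] [[ 636.19993945 -151.78153294]] 
 [[4.248, -8.1], [-0.132, 0.77], [0.014, 0.166], [-0.006, 0.172], [-0.03, 0.178], [-0.054, 0.176], [-0.082, 0.176], [-0.11, 0.166], [-0.136, 0.152], [-0.164, 0.136], [-0.186, 0.112], [-0.154, 0.064], [-0.108, 0.034]]
[-0.03513588 -0.02927876  0.91107476] [423.83953477 253.23167387 172.26515548] [ 0.53  0.07 -0.23  1.27  0.01  2.06]
```

Now descend to z 60 outside bar a (172 → 60 is −2.25 units).

Call:
step_arm:
  deltas:
    - [[0,0.18,0,-0.035,-0.03,0.91],[0,0,-0.75,0,0,0],[0,0,-0.75,0,0,0],[0,0,-0.75,0,0,0],[0,0,0,0,0,0]]

```text
clock: 13.85
eef_pos: [422.0, 260.7, 57.1]
tool_rot: [[0.986, 0.164, -0.005], [0.164, -0.986, -0.003], [-0.005, 0.002, -1.0]]
contact_force: [-0.6, -0.1, 0.1]
width: 0.3
```

Call:
step_arm:
  deltas:
    - [[0.04,-0.25,0,0,0,0],[0.045,-0.26,0,0,0,0],[0.045,-0.26,0,0,0,0],[-0.015,-0.166,0,0,0,0],[0.006,-0.174,0,0,0,0],[0.03,-0.176,0,0,0,0],[0,0,0,0,0,0]]

```text
clock: 14.72
eef_pos: [431.0, 196.3, 58.7]
tool_rot: [[0.987, 0.163, -0.001], [0.163, -0.987, -0.002], [-0.002, 0.002, -1.0]]
contact_force: [0.9, 0.6, -0.6]
width: 0.1
```

```bash
python3 -c "
from h import *
s=ctrl.get_state();print(s['eef_pos'],w2b(s['eef_pos']),s['contact_force'],s['clock'])
c=cap('wrist','w5.png')"
```

```text
[431.0244544 196.3371279  58.6904896] [[-63.70004061 155.66900855]] [ 0.942755    0.58019194 -0.55292185] 14.725
```

View pics/w5.png

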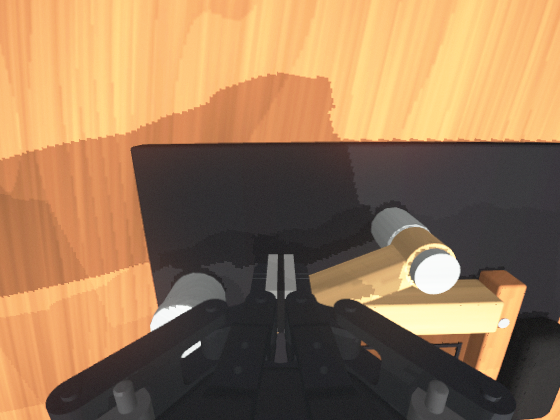

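The bar is turning ahead of the finger, with contact at px (305,285). The tin is clear. I continue.

Call:
step_arm:
  deltas:
    - [[0.054,-0.178,0,0,0,0],[0.082,-0.174,0,0,0,0],[0.11,-0.166,0,0,0,0],[0.136,-0.154,0,0,0,0],[0.164,-0.134,0,0,0,0],[0.186,-0.112,0,0,0,0],[0,0,0,0,0,0]]

```text
clock: 15.65
eef_pos: [468.7, 150.6, 58.7]
tool_rot: [[0.987, 0.162, -0.001], [0.162, -0.987, -0.002], [-0.001, 0.002, -1.0]]
contact_force: [-0.7, 0.3, -0.0]
width: 0.4
```

```bash
cat > ang.py <<'E'
from h import *
import sys
# bar angle: pale pixels near swept sector, from top camera + wrist landmark
s=ctrl.get_state();print('tcp',w2b(s['eef_pos']).round(1),s['contact_force'].round(1) if hasattr(s['contact_force'],'round') else s['contact_force'],s['clock'])
for n in ('top','scene','wrist'):
    c=cap(n,f'{sys.argv[1]}_{n}.png')
    for k in ('bar_a_tip','bar_b_tip'):
        for d in ctrl.landmark_of(n,k)[:2]: print(n,k,round(d['confidence'],2),np.round(d['uv']),w2b(at(c,d['uv'],63)[0]).round(1))
E
python3 ang.py m1
```

```text
tcp [[-34.2 104.3]] [-0.7  0.3 -0. ] 15.65
top bar_b_tip 0.66 [308. 165.] [[ 100.2 -172.3]]
top bar_b_tip 0.35 [251. 185.] [[71.3  8.8]]
scene bar_a_tip 0.6 [329. 218.] [[-11.3  69.5]]
scene bar_b_tip 0.49 [232. 210.] [[ 108.2 -163.9]]
wrist bar_a_tip 0.83 [311. 313.] [[-17.7  77.1]]
```

View pics/m1_wrist.png

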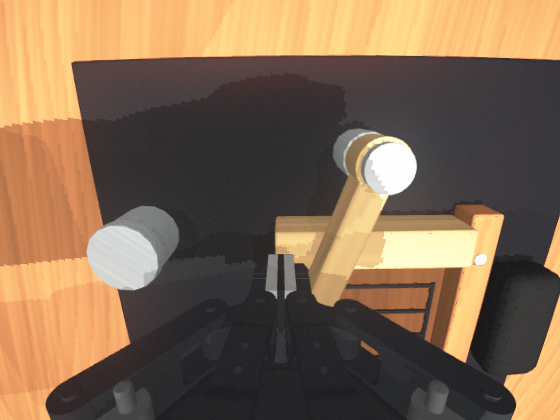

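Call:
step_arm:
  deltas:
    - [[0.1,-0.035,0,0,0,0],[0.1,-0.03,0,0,0,0],[0.09,-0.02,0,0,0,0],[0.09,-0.012,0,0,0,0],[0,0,0,0,0,0]]

```text
clock: 16.73
eef_pos: [487.4, 146.3, 58.8]
tool_rot: [[0.987, 0.163, -0.0], [0.163, -0.987, -0.001], [-0.001, 0.001, -1.0]]
contact_force: [0.0, 0.6, -0.2]
width: 0.4
```

```bash
cat > edge.py <<'E'
from h import *
import sys
# bar angle from its far/near long edges (top face z=74) in the wrist picture: brightest line segments near the bar
def bar(c,side,th0=None):
    ls=cv2.createLineSegmentDetector().detect(cv2.cvtColor(c['pixels'],cv2.COLOR_RGB2GRAY))[0].reshape(-1,4)
    sg=1 if side=='a' else -1
    for l in ls:
        for z in (74,52):
            A=w2b(at(c,l.reshape(2,2),z))*sg; d=A[1]-A[0]; L=np.hypot(*d)
            if L<25: continue
            a=np.degrees(np.arctan2(d[1],d[0]))%180
            m=A.mean(0); x0=m[0]-(10*sg)+ (m[1]-165)*0
            off=np.cross(d/L,np.array([10*sg,165])-A[0])
            if abs(off)<14 and 70<m[1]<165 and 55<a<125: print(side,'z',z,'ang-90',round(a-90,1),'L',L.round(),'off',off.round(1),'px',l.round())
if __name__=='__main__':
    c=cap('wrist',sys.argv[1]+'.png'); bar(c,sys.argv[2])
E
python3 -W ignore edge.py e1 a; python3 ang.py m2
```

```text
a z 74 ang-90 -6.0 L 29.0 off 9.2 px [346. 233. 357. 174.]
a z 74 ang-90 -4.9 L 31.0 off 8.8 px [335. 301. 344. 247.]
a z 74 ang-90 -4.9 L 50.0 off 6.0 px [323. 172. 311. 270.]
a z 52 ang-90 -4.9 L 58.0 off 2.5 px [323. 172. 311. 270.]
tcp [[-16.7  96.9]] [0.1 0.8 0.4] 16.775
top bar_a_tip 0.57 [302. 245.] [[-133.2 -106.5]]
top bar_b_tip 0.6 [308. 166.] [[  98.2 -171. ]]
scene bar_a_tip 0.69 [324. 222.] [[ 6.2 64.8]]
scene bar_b_tip 0.73 [228. 209.] [[ 109.6 -173.5]]
scene bar_b_tip 0.38 [250. 191.] [[  19.3 -169.1]]
wrist bar_a_tip 0.36 [479. 299.] [[97.7 77.2]]
```

Call:
step_arm:
  deltas:
    - [[0.05,0.004,0,0,0,0],[0.05,0.006,0,0,0,0],[0,0,0,0,0,0]]

```text
clock: 17.6
eef_pos: [491.9, 146.9, 58.8]
tool_rot: [[0.987, 0.163, -0.001], [0.163, -0.987, -0.001], [-0.001, 0.001, -1.0]]
contact_force: [-1.5, -0.5, 0.2]
width: 0.4
```

```bash
python3 -W ignore edge.py e2 a
```

```text
a z 74 ang-90 -1.5 L 67.0 off 8.8 px [336. 301. 348. 173.]
a z 52 ang-90 -1.5 L 79.0 off 14.0 px [336. 301. 348. 173.]
a z 52 ang-90 -1.8 L 27.0 off -6.0 px [305. 254. 307. 209.]
a z 74 ang-90 -1.3 L 41.0 off 6.2 px [315. 172. 310. 254.]
a z 52 ang-90 -1.3 L 48.0 off 3.5 px [315. 172. 310. 254.]
```

Call:
step_arm:
  deltas:
    - [[0.034,0.006,0,0,0,0],[0,0,0,0,0,0]]

```text
clock: 17.9
eef_pos: [493.5, 147.2, 58.7]
tool_rot: [[0.987, 0.164, -0.001], [0.164, -0.987, -0.001], [-0.001, 0.001, -1.0]]
contact_force: [-1.6, -1.4, -0.5]
width: -0.1
```

```bash
python3 -W ignore edge.py e3 a
```

```text
a z 74 ang-90 -1.3 L 30.0 off 9.2 px [340. 234. 345. 172.]
a z 74 ang-90 0.3 L 36.0 off 8.2 px [336. 299. 340. 237.]
a z 52 ang-90 0.3 L 42.0 off 12.9 px [336. 299. 340. 237.]
a z 74 ang-90 3.8 L 31.0 off 8.4 px [308. 169. 311. 233.]
a z 52 ang-90 3.8 L 36.0 off 6.7 px [308. 169. 311. 233.]
```

Bar a is square within about 1°. I back off and go round to bar b.

Call:
step_arm:
  deltas:
    - [[-0.15,-0.025,0,0,0,0],[-0.55,-0.09,0,0,0,0],[0,0,0.9,0,0,0],[0,0,0.9,0,0,0],[0,0,0.9,0,0,0],[0,0,0,0,0,0]]

```text
clock: 18.7
eef_pos: [460.3, 142.4, 197.8]
tool_rot: [[0.986, 0.164, 0.006], [0.164, -0.986, 0.002], [0.007, -0.001, -1.0]]
contact_force: [0.4, -0.0, -0.7]
width: 0.1
```

Call:
step_arm:
  deltas:
    - [[0.44,-0.72,0,0,0,0],[0.44,-0.72,0,0,0,0],[0.44,-0.72,0,0,0,0],[0.44,-0.72,0,0,0,0],[0.44,-0.72,0,0,0,0],[0.44,-0.72,0,0,0,0],[0.44,-0.72,0,0,0,0],[0.44,-0.72,0,0,0,0],[0,0,0,0,0,0]]

```text
clock: 19.82
eef_pos: [635.0, -148.5, 191.5]
tool_rot: [[0.987, 0.161, -0.003], [0.161, -0.987, -0.0], [-0.003, -0.0, -1.0]]
contact_force: [0.4, 0.0, -0.3]
width: 0.4
```

```bash
python3 path.py | tail -2; python3 -c "
from h import *
s=ctrl.get_state();R=np.array(s['tool_rot']);c,q=np.cos(.169),np.sin(.169)
T=np.array([[c,q,0],[q,-c,0],[0,0,-1]])
print(np.degrees(cv2.Rodrigues(T@R.T)[0].ravel())/8,s['eef_pos'],w2b(s['eef_pos']),np.round(s['joint_positions'],2))
c=cap('wrist','w6.png')"
```

```text
b [[80.0, -222.0], [80.0, -183.0], [82.0, -175.0], [83.0, -166.0], [83.0, -157.0], [82.0, -148.0], [79.0, -139.0], [75.0, -130.0], [70.0, -121.0], [63.0, -113.0], [55.0, -106.0], [48.0, -101.0], [43.0, -99.0]] [[ 636.19993945 -151.78153294]] 
 [[0.024, -0.066], [-0.132, 0.77], [0.014, 0.166], [-0.006, 0.172], [-0.03, 0.178], [-0.054, 0.176], [-0.082, 0.176], [-0.11, 0.166], [-0.136, 0.152], [-0.164, 0.136], [-0.186, 0.112], [-0.154, 0.064], [-0.108, 0.034]]
[ 0.0022287  -0.02051893  0.05349069] [ 634.97214233 -148.50332419  191.52830833] [[  79.34107857 -218.56198299]] [-0.23  0.38  0.2   1.39 -0.    1.18]
```

View pics/w6.png

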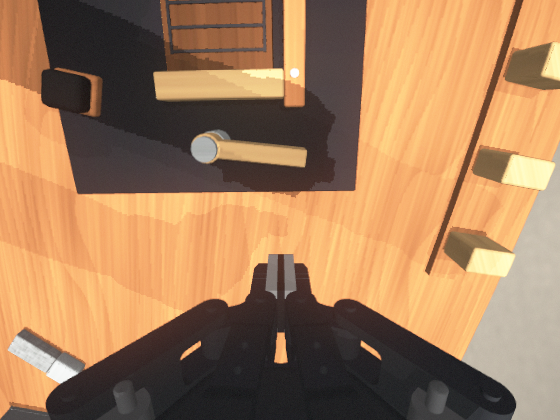

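Clear outside bar b: bar tip at (305,157), fingers at (281,260). I descend and sweep to about 252° equivalent.

Call:
step_arm:
  deltas:
    - [[0.02,-0.06,-0.87,0,0,0],[0,0,-0.87,0,0,0],[0,0,-0.87,0,0,0],[0,0,0,0,0,0],[-0.03,0.19,0,0,0,0],[-0.033,0.19,0,0,0,0],[-0.033,0.19,0,0,0,0],[-0.033,0.19,0,0,0,0],[0.014,0.166,0,0,0,0],[-0.006,0.172,0,0,0,0]]

```text
clock: 21.12
eef_pos: [629.2, -94.2, 63.3]
tool_rot: [[0.987, 0.163, -0.002], [0.163, -0.987, -0.001], [-0.002, 0.001, -1.0]]
contact_force: [-0.1, -2.8, 0.6]
width: -0.3
```

Call:
step_arm:
  deltas:
    - [[-0.03,0.178,0,0,0,0],[-0.054,0.176,0,0,0,0],[-0.082,0.176,0,0,0,0],[-0.11,0.166,0,0,0,0],[-0.136,0.152,0,0,0,0],[-0.164,0.136,0,0,0,0],[-0.186,0.112,0,0,0,0],[0,0,0,0,0,0]]

```text
clock: 22.12
eef_pos: [590.4, -39.0, 63.5]
tool_rot: [[0.986, 0.164, -0.002], [0.164, -0.986, 0.0], [-0.001, -0.0, -1.0]]
contact_force: [-0.1, 1.0, 0.3]
width: -0.3
```

```bash
python3 -W ignore edge.py e4 b;  python3 ang.py m3
```

```text
b z 74 ang-90 -15.5 L 27.0 off 10.8 px [245. 301. 256. 258.]
b z 52 ang-90 -15.5 L 31.0 off 11.8 px [245. 301. 256. 258.]
tcp [[  54.  -103.4]] [ 0.  -0.2 -0.6] 22.175
top bar_a_tip 0.75 [234. 208.] [[12.3 72. ]]
scene bar_a_tip 0.58 [325. 224.] [[11.6 71.8]]
scene bar_b_tip 0.43 [270. 209.] [[ 48.1 -80.3]]
wrist bar_b_tip 0.94 [243. 224.] [[ 35.  -78.6]]
```

View pics/m3_wrist.png

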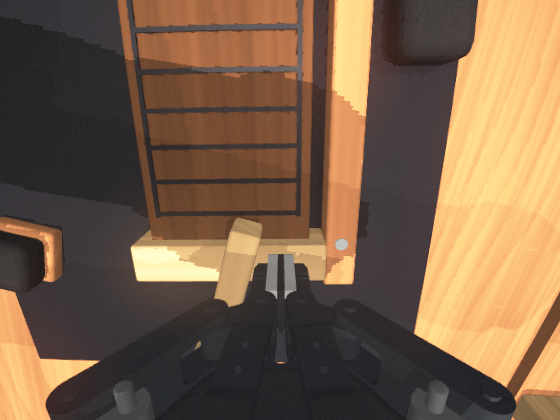

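Bar b is about 16° short of square (tip at px (245,224)). Bar a still reads square, with its tip at bed (12,72).

Call:
step_arm:
  deltas:
    - [[-0.1,0.03,0,0,0,0],[-0.09,0.02,0,0,0,0],[-0.09,0.015,0,0,0,0],[-0.08,0.01,0,0,0,0],[0,0,0,0,0,0]]

```text
clock: 23.25
eef_pos: [572.9, -35.8, 63.5]
tool_rot: [[0.987, 0.164, -0.001], [0.164, -0.987, -0.001], [-0.001, 0.0, -1.0]]
contact_force: [0.9, 0.3, 0.5]
width: -0.1
```

```bash
python3 -W ignore edge.py e5 b;  python3 ang.py m4|grep -v top
```

```text
b z 52 ang-90 -9.9 L 26.0 off 0.0 px [250. 292. 255. 256.]
tcp [[ 37.2 -97. ]] [-0.2  1.   0.6] 23.3
scene bar_a_tip 0.65 [323. 227.] [[23.5 72.9]]
scene bar_b_tip 0.56 [276. 206.] [[ 28.4 -74.7]]
wrist bar_b_tip 0.73 [238. 233.] [[ 14.5 -77. ]]
```

Call:
step_arm:
  deltas:
    - [[-0.04,-0.006,0,0,0,0],[-0.04,-0.007,0,0,0,0],[0,0,0,0,0,0]]

```text
clock: 24.12
eef_pos: [569.4, -36.5, 63.5]
tool_rot: [[0.987, 0.164, -0.001], [0.164, -0.987, -0.0], [-0.001, 0.0, -1.0]]
contact_force: [1.8, 0.8, -0.2]
width: 0.3
```

```bash
sed -i 's/abs(off)<14 and 70<m\[1\]<165/abs(off)<22 and 60<m[1]<170/; s/L<25/L<15/' edge.py; python3 -W ignore edge.py e6 b;  python3 ang.py m5|grep -v top
```

```text
b z 74 ang-90 -10.1 L 19.0 off -3.5 px [250. 292. 255. 260.]
b z 52 ang-90 -10.1 L 22.0 off -3.7 px [250. 292. 255. 260.]
b z 74 ang-90 -1.1 L 25.0 off 20.3 px [277. 297. 277. 254.]
b z 52 ang-90 -1.1 L 30.0 off 20.2 px [277. 297. 277. 254.]
b z 74 ang-90 -6.1 L 15.0 off -8.6 px [267. 264. 265. 290.]
b z 52 ang-90 -6.1 L 18.0 off -8.6 px [267. 264. 265. 290.]
b z 74 ang-90 -5.6 L 21.0 off -18.1 px [277. 333. 274. 361.]
b z 52 ang-90 -5.6 L 24.0 off -19.5 px [277. 333. 274. 361.]
tcp [[ 33.5 -97.2]] [ 2.1  0.8 -0.3] 24.175
scene bar_a_tip 0.58 [323. 221.] [[ 4.4 61.5]]
scene bar_a_tip 0.17 [354. 242.] [[ 24.4 164.7]]
scene bar_b_tip 0.68 [279. 206.] [[ 23.9 -65.3]]
scene bar_b_tip 0.45 [324. 226.] [[20.4 73.7]]
wrist bar_b_tip 0.59 [237. 234.] [[ 10.4 -77.6]]
```

View pics/e6.png

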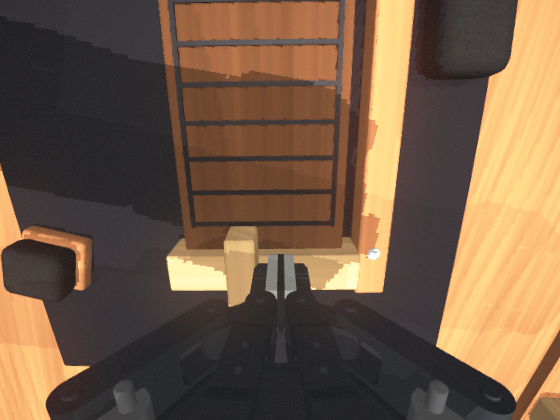

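```bash
python3 -W ignore - <<'E'
from h import *
c=cap('wrist')
for z in (74,52):
    w=w2b(at(c,[[226,240],[229,303],[225,231],[258,228],[258,262]],z)); print(z,w.round(1).tolist(),[np.degrees(np.arctan2(*(w[j]-w[i]))).round(1) for i,j in((0,1),(3,4))])
h=cv2.cvtColor(c['pixels'],cv2.COLOR_RGB2HSV).astype(int)
g=c['pixels'].astype(int).sum(2)
for r in range(240,304,8): print(r,np.abs(np.diff(g[r,218:240])).argmax()+218, end=' | ')
x=proj(c,[np.r_[b2w([10+o,-165+q])[0],74] for o in(-8,8) for q in(90,60,30)]);print(x.round(1).tolist())
E
```

```text
74 [[6.4, -76.1], [5.4, -113.5], [6.2, -71.2], [22.6, -69.7], [22.0, -88.5]] [np.float64(-178.6), np.float64(-178.2)]
52 [[1.8, -86.0], [0.7, -129.6], [1.5, -80.3], [20.7, -78.5], [20.0, -100.4]] [np.float64(-178.6), np.float64(-178.2)]
240 223 | 248 223 | 256 223 | 264 223 | 272 222 | 280 225 | 288 226 | 296 227 | [[217.1, 238.0], [221.5, 289.6], [225.5, 334.6], [249.1, 238.0], [251.4, 289.6], [253.5, 334.7]]
```

About 1.5–2° is left on bar b (both its edges agree), so I push 2.4 mm more.

Call:
step_arm:
  deltas:
    - [[-0.025,-0.004,0,0,0,0],[-0.025,-0.004,0,0,0,0],[0,0,0,0,0,0]]

```text
clock: 25.05
eef_pos: [566.8, -37.0, 63.4]
tool_rot: [[0.987, 0.164, -0.001], [0.164, -0.987, -0.001], [-0.001, 0.001, -1.0]]
contact_force: [1.4, 1.8, 0.2]
width: -0.1
```

Call:
step_arm:
  deltas:
    - [[0.15,0.025,0,0,0,0],[0.55,0.09,0,0,0,0],[0,0,0.9,0,0,0],[0,0,0.9,0,0,0],[0,0,0.9,0,0,0],[-0.8,0.4,0.8,0,0,0],[-0.8,0.4,0.3,0,0,0],[-0.9,0.5,0,0,0,0],[-0.9,0.5,0,0,0,0],[0,0,0,0,0,0]]

```text
clock: 26.3
eef_pos: [429.5, 59.4, 254.0]
tool_rot: [[0.986, 0.166, -0.001], [0.166, -0.986, -0.001], [-0.001, 0.001, -1.0]]
contact_force: [0.3, 0.5, 1.0]
width: 0.1
```

```bash
python3 -W ignore - <<'E'
from h import *
s=ctrl.get_state();print(s['clock'],s['eef_pos'],s['contact_force'])
c=cap('wrist','f1.png')
ls=cv2.createLineSegmentDetector().detect(cv2.cvtColor(c['pixels'],cv2.COLOR_RGB2GRAY))[0].reshape(-1,4)
for l in ls:
    for z in (74,48,40):
        A=w2b(at(c,l.reshape(2,2),z)); d=A[1]-A[0]; L=np.hypot(*d); m=A.mean(0)
        a=np.degrees(np.arctan2(d[1],d[0]))%180
        if z==74 and L>25 and abs(m[0]-10)<16 and 65<abs(m[1])<165 and abs(a-90)<30: print('bar',z,round(a-90,1),L.round(),m.round(),l.round())
        if z<74 and L>80 and 55<m[0]<110: print('fence?',z,round(a-90,1),L.round(),m.round())
        if z==48 and L>50 and (abs(a)<10 or a>170) and 80<abs(m[1])<130: print('batten',round((a+90)%180-90,1),A.round(1).tolist())
for n in ('batten_l','fence','bar_a_tip','bar_b_tip','keeper_a'):
    for d in ctrl.landmark_of('wrist',n)[:2]: print(n,d['confidence'],w2b(at(c,d['uv'],{'b':48,'f':29,'k':18}[n[0]] if 'tip' not in n else 63)[0]).round(1))
E
```

```text
26.3 [429.477519    59.4463953  254.02729131] [0.3315442  0.54518969 0.98337009]
batten -2.5 [[25.9, -121.7], [95.3, -124.7]]
fence? 48 0.3 149.0 [97. 24.]
fence? 40 0.3 152.0 [101.  22.]
bar 74 0.0 33.0 [ 18. 136.] [383.  96. 386.  62.]
bar 74 2.7 27.0 [  18. -121.] [362. 302. 363. 284.]
batten 0.4 [[78.1, 122.0], [27.7, 121.6]]
batten 0.0 [[27.1, 97.6], [80.1, 97.6]]
fence? 48 -89.9 116.0 [ 61. 210.]
fence? 40 -89.9 119.0 [ 64. 212.]
fence? 48 0.3 192.0 [78. -1.]
fence? 40 0.3 196.0 [82. -3.]
bar 74 8.7 31.0 [  0. -84.] [350. 258. 352. 279.]
batten -0.2 [[78.9, -97.6], [25.4, -97.4]]
fence? 48 0.2 180.0 [67.  5.]
fence? 40 0.2 185.0 [70.  2.]
fence? 48 0.2 157.0 [63.  2.]
fence? 40 0.2 160.0 [66.  0.]
fence? 48 0.3 103.0 [ 70. -30.]
fence? 40 0.3 106.0 [ 74. -33.]
batten_l 0.78 [[  23.9 -112.5]]
batten_l 0.69 [[ 23.2 111. ]]
fence 0.82 [[80.8  0.5]]
bar_a_tip 0.96 [[ 8.7 73.2]]
bar_a_tip 0.26 [[-123.7  -86.2]]
bar_b_tip 0.6 [[   0.8 -137.9]]
keeper_a 0.7 [[  13.3 -172.8]]
keeper_a 0.56 [[  8.2 162.2]]
```

View pics/f1.png

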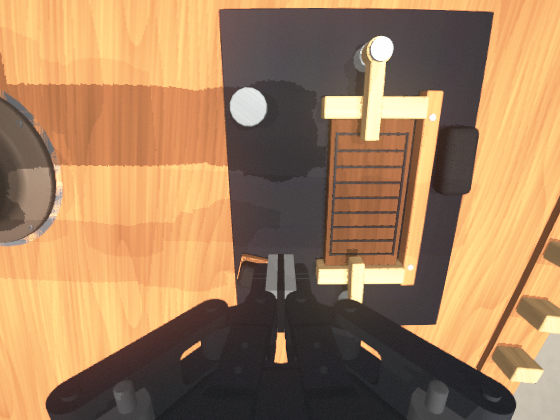

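Both battens are at the fence (it reads 0.3° in my frame), and bar a is parallel to it within 0.3°. Fingers hide part of bar b, so I shift the arm aside for a clear measurement.

Call:
step_arm:
  deltas:
    - [[0.14,-0.8,0,0,0,0],[0.14,-0.8,0,0,0,0],[0.14,-0.8,0,0,0,0],[0.14,-0.8,0,0,0,0],[0.14,-0.8,0,0,0,0],[0,0,0,0,0,0],[0,0,0,0,0,0]]

```text
clock: 27.48
eef_pos: [466.9, -141.5, 252.9]
tool_rot: [[0.987, 0.163, -0.002], [0.163, -0.987, -0.0], [-0.002, -0.0, -1.0]]
contact_force: [-0.0, 0.3, 0.2]
width: 0.1
```

```bash
python3 -W ignore - <<'E'
from h import *
s=ctrl.get_state();print(s['clock'],s['eef_pos'])
c=cap('wrist','f2.png')
ls=cv2.createLineSegmentDetector().detect(cv2.cvtColor(c['pixels'],cv2.COLOR_RGB2GRAY))[0].reshape(-1,4)
for l in ls:
    for z in (74,52,40):
        A=w2b(at(c,l.reshape(2,2),z)); d=A[1]-A[0]; L=np.hypot(*d); m=A.mean(0)
        a=np.degrees(np.arctan2(d[1],d[0]))%180
        if z>50 and L>15 and abs(m[0]-10)<20 and 65<abs(m[1])<165 and abs(a-90)<30: print('bar',z,round(a-90,1),L.round(),A.round(1).tolist(),l.round())
        if z==40 and L>80 and 55<m[0]<110: print('fence?',z,round(a-90,1),L.round(),m.round())
for n in ('bar_b_tip','keeper_b','batten_r'):
    for d in ctrl.landmark_of('wrist',n)[:2]: print(n,d['confidence'],np.round(d['uv']),w2b(at(c,d['uv'],{'bar_b_tip':63,'keeper_b':18,'batten_r':48}[n])[0]).round(1))
E
```

```text
27.475 [ 466.91510264 -141.54347399  252.87113012]
bar 74 2.5 34.0 [[19.4, -155.1], [17.9, -121.3]] [375. 163. 376. 132.]
bar 52 2.5 36.0 [[26.4, -158.7], [24.9, -122.6]] [375. 163. 376. 132.]
bar 74 0.6 21.0 [[16.6, -99.4], [16.4, -78.1]] [377. 111. 378.  89.]
bar 52 0.6 23.0 [[23.4, -99.2], [23.2, -76.5]] [377. 111. 378.  89.]
bar 74 2.4 84.0 [[0.1, -77.1], [3.6, -160.7]] [363.  88. 360. 168.]
bar 52 2.4 89.0 [[5.8, -75.3], [9.6, -164.6]] [363.  88. 360. 168.]
fence? 40 0.3 112.0 [ 82. -41.]
bar 74 1.5 18.0 [[-3.3, -118.6], [-3.8, -100.5]] [357. 129. 358. 112.]
bar 52 1.5 19.0 [[2.2, -119.7], [1.7, -100.4]] [357. 129. 358. 112.]
fence? 40 0.2 109.0 [ 71. -40.]
fence? 40 0.2 97.0 [ 66. -34.]
fence? 40 0.3 109.0 [ 74. -40.]
bar_b_tip 0.58 [363.  88.] [[  3.5 -75.9]]
keeper_b 0.7 [357. 166.] [[  13.8 -168.1]]
```

```bash
python3 -c "
from h import *
print(ctrl.get_state()['contact_force']);print(ctrl.finish_job())"
```

```text
[-0.50703867 -1.38448389 -0.71881748]
the job is handed in; nothing more can be done
None
```

The print block is home against the fence and both keeper arms lie across their battens. The job is handed in at about 27.5 s on the clock, with the arm well clear. No verdict was given.

- **Block:** I pushed it with the shut fingers at the middle of its near edge until it stopped hard at about 27 N. In the last view both battens met the fence, at bed x of 23 to 24 mm (nominal 20). Right after the push they read 21 mm, and the difference is within the measuring error.
- **Bar a:** it is parallel to the fence within about 0.3–1° by its visible edges.
- **Bar b:** it ended about 2° past square by its long edges. The finger-in-contact view had shown about 2° still to go, so that last small push overshot. I judged 2° acceptable and left it.
- **A move that fell short:** joint 6 reached its end stop on the way to bar a, so the tool stopped early and tilted. The force stayed near zero and nothing was touched; I turned the tool the other way and carried on.
- **Other things:** the tin, ink pad and rubbing pad showed in their places in the last view, as far as the gripper let them be seen. The ink bottle, box, brush and small block were not looked at again, though the arm never went near the table around them.

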